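# Slip the printing block beneath the sprung hold-down

### The arm

A 6-joint arm with a two-finger parallel gripper is mounted at the origin on the work surface; the furniture and walls round the work are solid. World frame = base frame: x ahead of the robot, y to its left, z up, the work surface at z = 0. Lengths are in m, angles in rad, forces in N, time in s.
With the tool pointing down it reaches from about 0.25 to 0.725 m from the base axis. Payload 4 kg.
Tool frame: the origin (TCP) lies on the centre line of the jaws, within the pads' length; the fingertips stand 25 mm ahead of it and the grasp point (between the pads) lies 6 mm ahead of it; z points along the fingers, x is the direction in which the jaws open and shut, and the axes are right-handed (so a half turn about z gives the same grasp; the last joint's range is limited). The gripper opens to 85 mm and grips with 20 to 120 N. Pads are 22 mm wide; open, the fingers measure 114 mm over their backs; the gripper's body (76 mm by 85 mm) begins 54 mm behind the grasp point. The pads swing forward as they close: fully open they stand 13 mm farther back than shut.
Start: joints at [1.252, 0.241, 0.005, 1.335, 0, 1.571], TCP at [0.157, 0.475, 0.256] pointing down, gripper open.
Joint ranges: [-2.72, 2.72], [-1.05, 1.87], [-1.09, 1.28], [-1.99, 2.15], [-1.42, 1.44], [-3.14, 3.14]. Speed limits (rad/s): [2.79, 2.79, 3.14, 3.14, 3.14, 3.14].

### API

Orientations are given as a unit quaternion [x, y, z, w].
In Python, from workcell import bot, imaging, order gives the robot as it stands.
- The arm moves only by the tool carry_out, never from a script. Its argument "moves" is a list of rows, each a list of 5 numbers: the shift along the tool's x, y, z scaled (see below), then the turn about the tool's z scaled (see below), then the opening, from -1 (shut) to 1 (fully open). In form: [[tx, ty, tz, roll, hand], ...]. A call has 1 to 20 rows; each row is the pose to reach, as a shift and turn from the pose commanded when the call began, along the tool's axes at that moment; what a row does not reach only later rows make up. The controller multiplies each number of a shift by 0.1 m and each number of a turn by 90 degrees. A row lasts 1/10 s, in which the tool goes at most 50 mm and 8.59 degrees, less where a joint would pass 70% of its speed; a pose out of reach is approached as far as the arm can. A call with a number of a shift or a turn outside -1 to 1 is refused whole. A call with a gripper value outside its range is refused whole. The fingers move at their own pace and stop on an object; the grip force is fixed at half the most. Time passes only in rows, so rows that repeat a pose let the fingers close. It gives the time, the measured TCP pose, the force and the opening at its end, in the units of the state.
- bot.get_obs(): the state, without advancing time (a new reading comes with each control period).
- imaging.camera(name): name is "scene" or "top"; returns the picture (384x512x3 uint8, red, green, blue); there is no depth.
- imaging.camera_model(name): a dict with "fovy" (degrees; the focal length in pixels is half the picture's height over the tangent of half this angle, whatever the lens; pixels are square), "cx", "cy" (the principal point, pixels), "dist" ([k1, k2, p1, p2, k3] as OpenCV has them; the pictures are not rectified), "eye" and "rotation" of the camera in the world. Camera axes: x right, y up, looking along -z (the intrinsics and any distortion apply to the point x, -y, -z); pixel columns grow to the right and rows downward; lengths in m; the calibration is good to about 2 mm. A picture is of the moment at which its call begins. camera_model takes no time and is no camera call.
- order.job_done(): hands the job in, once; it reports no verdict.
The state is a dict: "clock": time; "joint_pos": joint angles; "joint_vel": joint speeds; "tau": joint torques, N m; "eef_pos": TCP position; "tool_rot": TCP orientation; "ft_force": force on the tool from outside, world axes, zero at the start; "ft_torque": the same for the moment, N m; "grip_width": finger opening in m.
Only numpy, scipy, OpenCV 4.12 (cv2) and the standard library are available. Lean on these libraries where they do the work, as an engineer would, in place of code of your own. Each camera call takes 0.05 s, during which the arm holds its last target.

### The job

Load the wooden printing block into the hold-down jig: slide it wedge end first along the bed between the guide rails, so that its wedge pushes the sprung arm back, and on until the arm's foot drops into the groove across the block and bears down there. Go by feel, never forcing the block against the jig (keep the push at the hand under about 15 N), then let go of it lying flat on the bed, and leave the other things where they are.

Things in the scene. Friction and masses are not known exactly. Their poses are not given: they have to be found in the camera images.
- block: Pale wooden printing block, 150 x 40 x 30 mm (x, y, z), 0.15 to 0.31 kg, lying flat; origin at the centre of its underside, x along its length to the wedge end, z up. From x = 39 to 75 mm its top slopes down from 30 mm high to a nose 14 mm high. A metal plate 70 x 32 x 2 mm lies on top (x = -65 to 5).
- block_groove (a point): Middle of the mouth of the straight-sided groove across the block's top (along y), 11 mm wide, 9 mm deep, from x = 20 to 31 mm of the block; the point is 25.5 mm from the block's origin towards the wedge, 30 mm above its underside.
- block_grip (a point): Point inside the block near its plain end, on its centre line, x = -45 mm, 20 mm above its underside. Take the block here across its 40 mm width: in the jig neither rails nor arm then come near the fingers.
- jig: Hold-down jig, fixed: plywood bed 250 x 100 x 12 mm; origin at the centre of its underside, x along it away from the open loading end, z up; bed top at z = 12 mm. Two rails 10 mm high, inner faces at y = +-22 mm, x = 22 to 46 mm, mouths flared from x = 7 mm. Beyond, two cheeks 46 mm high (inner faces y = +-26, the block passes between) on a clamped carriage hold the arm.
- foot_mid (a point): Point of the jig at x = 25.5, y = 0, z = 29 mm: the middle of the range in which the arm's foot can stand. The carriage is clamped anywhere along a 50 mm slot, so the foot really is up to 25 mm nearer or farther along the jig's x (block's origin home: x = -25 to +25 mm in the jig's frame); this setting is not given and must be felt or seen.
- hold_arm (a joint): Sprung arm's angle, rad: 0 at rest on its stop, grows as the foot rises. Hinge pin 38 mm above the bed; arm reaches 60 mm back to the loading end (thumb tab 75). Foot: free roller 8 mm thick, 26 mm long, at rest 17 mm above the bed. About 0.21 on top of the block, 0.06 in the groove. Bears with 4 to 5 N. Sliding in takes up to 12 N at the hand; past the drop, the groove side stops hard after 3 mm or less.
- ink_pot_a: Small screw-lidded ink pot, 67 mm across, 58 mm high, beyond the block's starting place; origin at the centre of its underside. A bystander: leave it alone.
- ink_pot_b: Small screw-lidded ink pot, 58 mm across, 64 mm high, on the right; origin at the centre of its underside. A bystander: leave it alone.
- squeegee: Squeegee with timber grip, 85 x 150 x 25 mm, lying near the robot on the right; origin at the centre of its underside. A bystander: leave it alone.
- timber_prop: Small paint-stained timber block, 42 x 75 x 30 mm, no wedge and no groove, on the right; origin at the centre of its underside. A bystander: leave it alone.
There are look-alikes about, which are no part of the job. There is more than one size of the block; the one meant has the size given above.

How it is judged:
On the way:
1. the block, lying in the jig's channel, has pushed the sprung arm up by at least 0.15 rad (value of joint hold_arm above 0.15 rad and x of block in the frame of jig between -0.07 and 0.03 m and y of block in the frame of jig between -0.005 and 0.005 m and angle between the x axis of block and the x axis of jig, either way round below 0.06 rad and z of block in the frame of jig below 0.02 m), for 0.1 s.
At the end, for the whole second after the job is handed in: The block lies at rest, flat on the bed between the rails (within 5 mm of the centre line, 0.06 rad of its direction, origin within 30 mm of the jig's along x), with the arm's foot down in its groove (hold_arm 0.02 to 0.095 rad, neither on top of the block nor at its stop) (x of block in the frame of jig between -0.03 and 0.03 m and y of block in the frame of jig between -0.005 and 0.005 m and angle between the x axis of block and the x axis of jig, either way round below 0.06 rad and z of block in the frame of jig between 0.009 and 0.0145 m and angle between block's own z axis and vertical below 0.04 rad and value of joint hold_arm between 0.02 and 0.095 rad and linear speed of block below 0.01 m/s); the robot touches nothing.
It fails at once if the block is forced against the jig's arm, cheeks or rails (resting on the bed does not count) with more than 16 N (contact force between block and jig above 16 N).
It fails at once if an ink pot, the squeegee or the small timber block is shifted by more than 20 mm (distance of any of ink_pot_a, ink_pot_b, squeegee, timber_prop from where it was at the start of the episode above 0.02 m).
It also fails if it takes over 64 s, if anything falls off the work surface, if the arm or the gripper's body presses on something with over 40 N, if the wrist force passes 120 N, or if a joint passes its speed limit or range.

## Working session

There is one attempt and no reset: what is moved stays moved. The work goes in short steps, Python scripts to look and compute and a tool call to move; the robot and the scene stay as the last step left them, time stands still between calls to the robot, and variables do not carry over. Pictures are saved under pics/ and viewed, and the job is handed in when it is done.

Besides the shell and the picture viewer there is one more tool, called after ">>>" as name(argument=value, ...), one argument or row to a line, values as JSON. carry_out: Moves the arm, as the interface text tells. Its arguments: {"type":"object","properties":{"moves":{"type":"array","items":{"type":"array","items":{"type":"number","minimum":-1,"maximum":1}}}},"required":["moves"]}

```bash
mkdir -p pics; ls
python3 - <<'E'
from workcell import bot, imaging, order
import cv2
for n in("scene","top"):
    im=imaging.camera(n); cv2.imwrite(f"pics/{n}0.png",im[:,:,::-1]); print(n,imaging.camera_model(n))
print(bot.get_obs())
E
```

```text
pics
scene {'fovy': 53.336520649766584, 'cx': 252.0915599172815, 'cy': 188.74571895743486, 'dist': array([-0.09978762,  0.        ,  0.        ,  0.        ,  0.        ]), 'eye': array([ 0.31662553, -0.77508862,  1.03938617]), 'rotation': array([ 0.27605839, -0.04011391, -0.12060752,  0.95269957])}
top {'fovy': 48.60307810852915, 'cx': 257.0577267826876, 'cy': 197.1237244417576, 'dist': array([0.00974237, 0.        , 0.        , 0.        , 0.        ]), 'eye': array([ 0.26986027, -0.1727064 ,  1.08633127]), 'rotation': array([-0.07164659,  0.07685649,  0.7190957 , -0.68692155])}
{'clock': 0.1, 'joint_pos': array([1.25198534e+00, 2.41385229e-01, 3.86091239e-03, 1.33521974e+00,
       1.48601918e-05, 1.57078581e+00]), 'joint_vel': array([ 0.00113501, -0.0024467 ,  0.00378382, -0.00095387, -0.00012199,
       -0.00070731]), 'tau': array([-5.89053634e-04, -3.73136795e+01,  2.53010738e+01,  1.08615871e-02,
       -3.71849580e-05, -8.08719172e-07]), 'eef_pos': array([0.15655049, 0.47430755, 0.25547893]), 'tool_rot': array([ 8.10378450e-01,  5.85905982e-01, -7.93558309e-04,  5.64563674e-04]), 'ft_force': array([0.23356854, 0.20510319, 0.56497728]), 'ft_torque': array([-0.00503936,  0.0089198 , -0.01304172]), 'grip_width': 0.08561683059347945}
```

View pics/scene0.png

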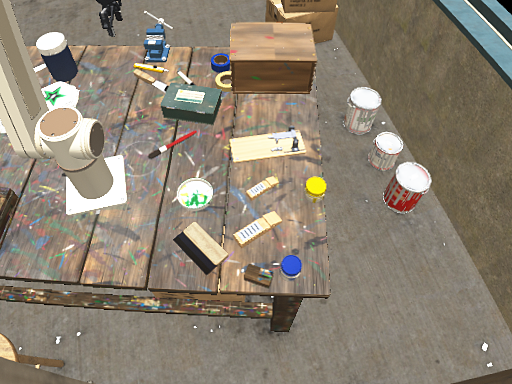

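View pics/top0.png

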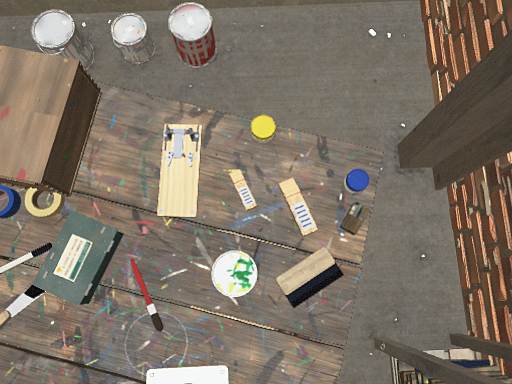

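```bash
cat > h.py <<'E'
import numpy as np, cv2
from scipy.spatial.transform import Rotation as R
from workcell import bot, imaging, order
def cam(n):
    m=imaging.camera_model(n); f=192/np.tan(np.radians(m['fovy']/2))
    K=np.array([[f,0,m['cx']],[0,f,m['cy']],[0,0,1.]])
    q=np.array(m['rotation']); return m,K,R.from_quat(q).as_matrix()
def ray(n,uv):
    m,K,Rm=cam(n)
    p=cv2.undistortPoints(np.array(uv,float).reshape(-1,1,2),K,m['dist']).reshape(-1,2)
    d=np.c_[p[:,0],-p[:,1],-np.ones(len(p))]@Rm.T
    return np.array(m['eye']),d
def onz(n,uv,z):
    e,d=ray(n,uv); return e+d*((z-e[2])/d[:,2])[:,None]
def proj(n,P):
    m,K,Rm=cam(n); c=(np.array(P,float).reshape(-1,3)-m['eye'])@Rm; c=c*[1,-1,-1]
    return cv2.projectPoints(c,np.zeros(3),np.zeros(3),K,m['dist'])[0].reshape(-1,2)
E
python3 - <<'E'
from h import *
a=cv2.imread("pics/top0.png"); s=cv2.imread("pics/scene0.png")
cv2.imwrite("pics/t_jig.png",cv2.resize(a[115:225,145:215],None,fx=5,fy=5,interpolation=2))
cv2.imwrite("pics/t_blk.png",cv2.resize(a[160:245,220:330],None,fx=7,fy=7,interpolation=2))
cv2.imwrite("pics/s_all.png",cv2.resize(s[120:250,220:340],None,fx=4.6,fy=4.6,interpolation=2))
print(onz("top",[[157,216],[196,216],[165,124],[201,125]],.012))
print(onz("top",[[243,188],[298,205],[262,127],[357,180]],.03))
E
```

```text
[[ 0.46139613  0.07179544  0.012     ]
 [ 0.45683885 -0.02771254  0.012     ]
 [ 0.71035086  0.0511145   0.012     ]
 [ 0.70323285 -0.04508839  0.012     ]]
[[ 0.52063266 -0.15103941  0.03      ]
 [ 0.47014628 -0.28835107  0.03      ]
 [ 0.68319891 -0.20746299  0.03      ]
 [ 0.52839848 -0.44369251  0.03      ]]
```

View pics/t_jig.png

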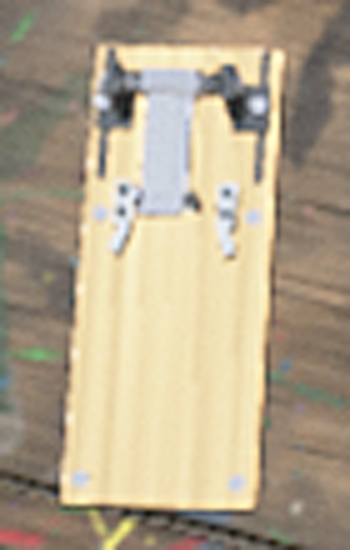

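View pics/t_blk.png

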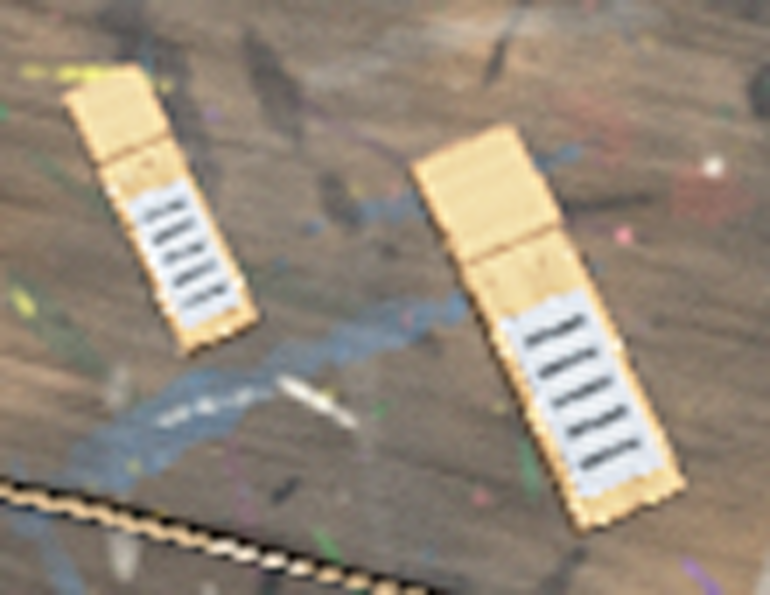

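View pics/s_all.png

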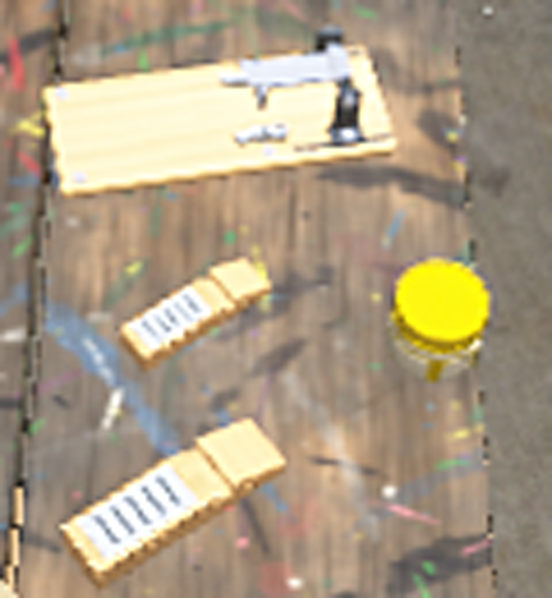

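Run:
```python
from h import *
from scipy.optimize import least_squares
for n in("top","scene"):
    a=cv2.imread(f"pics/{n}0.png")
    # block wood mask around the big block
    c=proj(n,[[0.47,-0.288,.03]])[0].astype(int)
    hsv=cv2.cvtColor(a,cv2.COLOR_BGR2HSV)
    w=((hsv[...,2]>150)).astype(np.uint8)
    lab,L,st,cen=cv2.connectedComponentsWithStats(w)
    k=L[c[1]-3:c[1]+4,c[0]-3:c[0]+4].ravel(); k=np.bincount(k[k>0]).argmax()
    cnt=cv2.findContours((L==k).astype(np.uint8),0,cv2.CHAIN_APPROX_NONE)[0][0]
    print(n,c,st[k],cv2.approxPolyDP(cnt,4,True).reshape(-1,2).tolist())
    pl=((L==k)&(hsv[...,1]<70)).astype(np.uint8)
    pl=cv2.morphologyEx(pl,cv2.MORPH_CLOSE,np.ones((5,5)))
    c2=max(cv2.findContours(pl,0,1)[0],key=cv2.contourArea)
    P=onz(n,c2.reshape(-1,2),.032)[:,:2]
    r=cv2.minAreaRect((P*1000).astype(np.float32)); print("plate",r, cv2.contourArea(c2))
def cr(U,s,x0,y0): U=np.array(U,float); return (U+.5)/s-.5+[x0,y0]
top=onz("top",cr([[583,533],[686,488],[565,222]],7,220,160),.03)
nose=onz("top",cr([[412,165],[515,125]],7,220,160),.014)
print(top,nose)
sb=onz("scene",cr([[62,527],[100,560],],4.6,220,120),.03); print(sb)
sm=onz("top",cr([[187,355],[260,318]],7,220,160),.02);print("small",sm)
# jig bed corners
J=onz("top",cr([[62,505],[257,510],[283,50],[95,46]],5,145,115),.012); print(J)
print(np.linalg.norm(np.diff(np.r_[J,J[:1]],axis=0),axis=1))
Js=onz("scene",cr([[43,92],[62,190],[397,150],[365,48]],4.6,220,120),.012); print(Js)
print(np.linalg.norm(np.diff(np.r_[Js,Js[:1]],axis=0),axis=1))
```

```text
top [297 205] [ 271  155   58   81 1658] [[279, 155], [285, 158], [282, 169], [277, 169], [290, 177], [271, 178], [279, 182], [302, 234], [314, 231], [310, 205], [292, 175], [306, 177], [307, 183], [315, 175], [320, 182], [312, 183], [323, 185], [321, 179], [327, 178], [308, 173], [325, 170]]
plate ((546.6416015625, -299.30419921875), (139.4084014892578, 75.9092788696289), 68.11473846435547) 804.0
scene [257 226] [  165    86   163   208 16177] [[312, 86], [301, 108], [298, 99], [297, 105], [292, 100], [302, 94], [238, 94], [239, 101], [241, 96], [245, 100], [238, 104], [239, 124], [233, 133], [244, 136], [230, 139], [222, 125], [230, 124], [233, 106], [228, 104], [235, 94], [231, 91], [229, 99], [227, 90], [220, 89], [227, 91], [212, 132], [207, 133], [222, 130], [221, 136], [215, 135], [220, 138], [216, 155], [221, 147], [228, 157], [231, 147], [234, 163], [228, 177], [240, 186], [230, 191], [238, 205], [239, 200], [244, 205], [238, 215], [245, 213], [250, 223], [233, 234], [228, 226], [232, 241], [224, 242], [222, 235], [220, 246], [218, 237], [215, 241], [204, 230], [205, 221], [
[... 1601 characters left out ...]
0.03      ]
 [ 0.50540701 -0.29652367  0.03      ]] [[ 0.53320256 -0.24313741  0.014     ]
 [ 0.54676685 -0.28229671  0.014     ]]
[[ 0.3945177  -0.29579701  0.03      ]
 [ 0.4123897  -0.32389043  0.03      ]]
small [[ 0.46435071 -0.15691408  0.02      ]
 [ 0.47684132 -0.18408087  0.02      ]]
[[ 0.46243337  0.07179881  0.012     ]
 [ 0.45528424 -0.02768778  0.012     ]
 [ 0.70434562 -0.04564482  0.012     ]
 [ 0.71108539  0.05485456  0.012     ]]
[0.09974313 0.24970788 0.10072513 0.24922869]
[[ 0.46370418  0.06833555  0.012     ]
 [ 0.45688039 -0.02477997  0.012     ]
 [ 0.70539672 -0.0493777   0.012     ]
 [ 0.71393726  0.05091876  0.012     ]]
[0.09336522 0.24973068 0.10065943 0.25083846]
```

Run:
```python
from h import *
for n in("top","scene"):
    a=cv2.imread(f"pics/{n}0.png")
    hsv=cv2.cvtColor(a,cv2.COLOR_BGR2HSV)
    for nm,p in(("jig",[.5,.02,.012]),("blk",[.51,-.28,.022]),("pl",[.437,-.303,.032])):
        u,v=proj(n,[p])[0].astype(int); print(n,nm,u,v,hsv[v-1:v+2,u-1:u+2].reshape(-1,3).tolist())
    u,v=proj(n,[[.6,.08,0]])[0].astype(int);print("table",hsv[v-2:v+3:2,u-2:u+3:2].reshape(-1,3).tolist())
```

```text
top jig 177 200 [[23, 57, 243], [22, 63, 241], [21, 63, 241], [23, 61, 242], [23, 63, 241], [22, 62, 241], [22, 59, 243], [21, 61, 242], [22, 65, 241]]
top blk 293 190 [[22, 75, 241], [21, 77, 241], [21, 76, 241], [21, 81, 240], [21, 79, 239], [22, 77, 241], [21, 74, 241], [21, 76, 242], [23, 76, 243]]
top pl 304 217 [[103, 20, 155], [107, 20, 202], [105, 11, 232], [104, 12, 233], [103, 9, 244], [105, 8, 241], [103, 7, 242], [103, 7, 243], [107, 7, 240]]
table [[14, 37, 132], [16, 57, 156], [15, 62, 161], [11, 29, 122], [18, 35, 125], [16, 51, 141], [16, 25, 110], [11, 35, 118], [16, 32, 119]]
scene jig 242 148 [[26, 41, 254], [26, 39, 254], [26, 38, 254], [26, 43, 254], [26, 43, 254], [26, 42, 254], [26, 47, 254], [25, 46, 254], [25, 44, 254]]
scene blk 269 222 [[28, 49, 255], [26, 57, 255], [25, 60, 254], [23, 81, 253], [27, 51, 255], [26, 55, 255], [19, 115, 233], [24, 80, 253], [28, 50, 255]]
scene pl 247 232 [[108, 12, 247], [0, 0, 255], [0, 0, 255], [108, 33, 184], [107, 9, 253], [0, 0, 255], [107, 35, 183], [108, 32, 190], [108, 10, 252]]
table [[13, 48, 149], [14, 41, 137], [13, 45, 146], [22, 58, 146], [11, 40, 134], [13, 59, 163], [17, 84, 224], [20, 75, 252], [24, 64, 255]]
```

```bash
cat >> h.py <<'E'
def contour(n,img,center,half,thr,S=8):
    a=img; u,v=proj(n,[center])[0].astype(int)
    x0,y0=u-half,v-half; c=a[y0:y0+2*half,x0:x0+2*half]
    c=cv2.resize(c,None,fx=S,fy=S,interpolation=cv2.INTER_LINEAR)
    m=(cv2.cvtColor(c,cv2.COLOR_BGR2HSV)[...,2]>thr).astype(np.uint8)
    m=cv2.morphologyEx(m,cv2.MORPH_OPEN,np.ones((9,9)))
    L=cv2.connectedComponents(m)[1]; k=L[half*S-10:half*S+10,half*S-10:half*S+10].ravel()
    k=np.bincount(k[k>0]).argmax()
    m=(L==k).astype(np.uint8)
    q=max(cv2.findContours(m,0,cv2.CHAIN_APPROX_NONE)[0],key=cv2.contourArea).reshape(-1,2)
    return (q+.5)/S-.5+[x0,y0]
def sides(n,q,z,ctr,yaw,L,W,tol=.008):
    P=onz(n,q,z)[:,:2]-ctr; c,s=np.cos(yaw),np.sin(yaw); P=P@np.array([[c,-s],[s,c]])
    out={}
    for nm,ax,val,half in(("+y",1,W/2,L/2),("-y",1,-W/2,L/2),("+x",0,L/2,W/2),("-x",0,-L/2,W/2)):
        o=1-ax; k=(abs(P[:,ax]-val)<tol)&(abs(P[:,o])<half*.85)
        if k.sum()<20: continue
        f=np.polyfit(P[k,o],P[k,ax],1)
        r=P[k,ax]-np.polyval(f,P[k,o]); k2=abs(r)<.0015
        f=np.polyfit(P[k,o][k2],P[k,ax][k2],1)
        out[nm]=(round((f[1]-val)*1000,2),round((f[0] if ax else -f[0]),4),int(k2.sum()))
    return out
E
python3 - <<'E'
from h import *
for n in("top","scene"):
    a=cv2.imread(f"pics/{n}0.png")
    for thr in(190,215):
      q=contour(n,a,[.52,.018,.012],110,thr)
      print(n,"jig",thr,sides(n,q,.012,[.5835,.013],-.07,.25,.1))
      q=contour(n,a,[.50,-.283,.028],40,thr)
      print(n,"blk",thr,sides(n,q,.03,[.4688,-.2878],.36,.15,.04))
E
```

```text
top jig 190 {'+y': (np.float64(0.62), np.float64(-0.0075), 447), '-y': (np.float64(0.85), np.float64(-0.0037), 408), '+x': (np.float64(1.54), np.float64(0.0375), 200), '-x': (np.float64(0.7), np.float64(-0.0183), 266)}
top blk 190 {'+y': (np.float64(0.17), np.float64(0.0114), 365), '-y': (np.float64(-0.31), np.float64(0.0137), 360), '+x': (np.float64(-0.82), np.float64(-0.0205), 98), '-x': (np.float64(2.71), np.float64(-0.203), 92)}
top jig 215 {'+y': (np.float64(-0.19), np.float64(-0.007), 495), '-y': (np.float64(1.67), np.float64(-0.0008), 483), '-x': (np.float64(1.29), np.float64(-0.0198), 266)}
top blk 215 {'+y': (np.float64(-1.36), np.float64(0.0302), 278), '-y': (np.float64(0.74), np.float64(0.015), 304), '+x': (np.float64(-2.1), np.float64(-0.0123), 98), '-x': (np.float64(3.17), np.float64(-0.1708), 91)}
scene jig 190 {'+y': (np.float64(2.24), np.float64(-0.0041), 312), '-y': (np.float64(-3.0), np.float64(-0.0074), 476), '+x': (np.float64(4.65), np.float64(0.0459), 78), '-x': (np.float64(1.05), np.float64(-0.0091), 155)}
scene blk 190 {'+y': (np.float64(0.27), np.float64(-0.0072), 254), '-y': (np.float64(-3.04), np.float64(-0.0327), 246), '+x': (np.float64(1.73), np.float64(0.0008), 31), '-x': (np.float64(1.91), np.float64(0.0022), 77)}
scene jig 215 {'+y': (np.float64(0.68), np.float64(-0.008), 362), '-y': (np.float64(-1.6), np.float64(-0.0078), 493), '+x': (np.float64(4.15), np.float64(0.0911), 85), '-x': (np.float64(1.86), np.float64(-0.0119), 156)}
scene blk 215 {'+y': (np.float64(-0.7), np.float64(-0.0097), 258), '-y': (np.float64(-1.5), np.float64(-0.0209), 251), '+x': (np.float64(-2.15), np.float64(0.0742), 74), '-x': (np.float64(2.84), np.float64(-0.0023), 80)}
```

```bash
cat >> h.py <<'E'
def plan(target,jawdir=None):
    "tool-frame shift /0.1 to TCP target; roll so tool x is along +-jawdir (yaw rad)"
    o=bot.get_obs(); M=R.from_quat(o['tool_rot']).as_matrix()
    d=M.T@(np.array(target)-o['eef_pos'])/.1
    print("t",round(o['clock'],2),"pos",o['eef_pos'].round(4),"F",o['ft_force'].round(2),"w",round(o['grip_width'],4))
    print("toolx",M[:,0].round(4),"tooly",M[:,1].round(4),"q6",o['joint_pos'][5].round(3))
    print("shift",d.round(3))
    if jawdir is not None:
        cur=np.arctan2(M[1,0],M[0,0]); r=(jawdir-cur+np.pi/2)%np.pi-np.pi/2
        print("world yaw turn",round(r,4),"roll num (about tool z, down)",round(-r/(np.pi/2),4))
E
python3 - <<'E'
from h import *
plan([.4273,-.3041,.12],.365+np.pi/2)
E
```

```text
t 0.1 pos [0.1566 0.4743 0.2555] F [0.23 0.21 0.56] w 0.0856
toolx [ 0.3134  0.9496 -0.0019] tooly [ 0.9496 -0.3134 -0.    ] q6 1.571
shift [-6.541  5.011  1.367]
world yaw turn 0.6838 roll num (about tool z, down) -0.4353
```

>>> carry_out(
  moves=[
    [-0.93,0.72,0,0,1],
    [-0.93,0.72,0,0,1],
    [-0.93,0.72,0,0,1],
  ],
)

```text
clock: 0.4
eef_pos: [0.1959, 0.36, 0.2555]
tool_rot: [0.811, 0.585, -0.001, 0.001]
ft_force: [-0.5, 0.4, 0.6]
grip_width: 0.0854
```

>>> carry_out(
  moves=[
    [-0.93,0.72,0,0,1],
    [-0.93,0.72,0,0,1],
    [-0.93,0.72,0,0,1],
  ],
)

```text
clock: 0.7
eef_pos: [0.2349, 0.2494, 0.2559]
tool_rot: [0.811, 0.585, -0.001, 0.001]
ft_force: [0.7, 0.6, 0.3]
grip_width: 0.0849
```

>>> carry_out(
  moves=[
    [-0.93,0.72,0,0,1],
    [-0.93,0.72,0,0,1],
    [-0.93,0.72,0,0,1],
  ],
)

```text
clock: 1.0
eef_pos: [0.2744, 0.1389, 0.2561]
tool_rot: [0.812, 0.584, -0.001, 0.0]
ft_force: [1.0, 0.3, 0.2]
grip_width: 0.0854
```

>>> carry_out(
  moves=[
    [-0.93,0.72,0,0,1],
    [-0.93,0.72,0,0,1],
    [-0.93,0.72,0,0,1],
  ],
)

```text
clock: 1.3
eef_pos: [0.3141, 0.028, 0.2562]
tool_rot: [0.812, 0.584, -0.0, 0.001]
ft_force: [-0.3, 0.5, -0.0]
grip_width: 0.0857
```

>>> carry_out(
  moves=[
    [-0.93,0.72,0,0,1],
    [-0.93,0.72,0,0,1],
    [-0.93,0.72,0,0,1],
  ],
)

```text
clock: 1.6
eef_pos: [0.3536, -0.0831, 0.2561]
tool_rot: [0.812, 0.584, -0.0, 0.001]
ft_force: [0.4, 0.8, 0.4]
grip_width: 0.0854
```

>>> carry_out(
  moves=[
    [-0.93,0.72,0,0,1],
    [-0.93,0.72,0,0,1],
    [-0.93,0.72,0,0,1],
  ],
)

```text
clock: 1.9
eef_pos: [0.3929, -0.194, 0.2557]
tool_rot: [0.812, 0.584, -0.0, 0.0]
ft_force: [1.0, 1.3, 0.2]
grip_width: 0.0855
```

>>> carry_out(
  moves=[
    [-0.93,0.72,0.6,-0.095,1],
    [-0.93,0.72,0.6,-0.19,1],
    [-0.93,0.72,0.6,-0.28,1],
    [-0.93,0.72,0.6,-0.37,1],
    [-0.93,0.72,0.6,-0.435,1],
    [-0.93,0.72,0.6,-0.435,1],
    [-0.93,0.72,0.6,-0.435,1],
  ],
)

```text
clock: 2.6
eef_pos: [0.4311, -0.3009, 0.1961]
tool_rot: [0.568, 0.823, 0.0, -0.0]
ft_force: [0.1, 0.6, 1.1]
grip_width: 0.0855
```

Run:
```python
from h import *
plan([.4273,-.3041,.12],.365+np.pi/2)
```

```text
t 2.6 pos [ 0.4311 -0.3009  0.1961] F [0.14 0.63 1.05] w 0.0855
toolx [-3.549e-01  9.349e-01  7.000e-04] tooly [ 9.349e-01  3.549e-01 -4.000e-04] q6 -0.972
shift [-0.017 -0.047  0.761]
world yaw turn 0.0022 roll num (about tool z, down) -0.0014
```

>>> carry_out(
  moves=[
    [-0.02,-0.05,0.5,0,1],
    [-0.02,-0.05,0.8,0,1],
    [-0.02,-0.05,1.0,0,1],
    [-0.02,-0.05,1.0,0,1],
  ],
)

```text
clock: 3.0
eef_pos: [0.4252, -0.3031, 0.0935]
tool_rot: [0.568, 0.823, 0.0, -0.003]
ft_force: [-0.4, 1.2, -0.4]
grip_width: 0.0855
```

Run:
```python
from h import *
plan([.4273,-.3041,.029],.365+np.pi/2)
for n in("scene","top"):
    im=imaging.camera(n)[:,:,::-1]
    u,v=proj(n,[[.4273,-.3041,.05]])[0].astype(int)
    cv2.imwrite(f"pics/{n}1.png",cv2.resize(im[max(0,v-60):v+60,u-60:u+60],None,fx=5,fy=5,interpolation=2))
```

```text
t 3.0 pos [ 0.4252 -0.3031  0.0935] F [-0.39  1.22 -0.39] w 0.0855
toolx [-0.3556  0.9346  0.0056] tooly [ 0.9346  0.3556 -0.0037] q6 -0.983
shift [-0.021  0.018  0.645]
world yaw turn 0.0015 roll num (about tool z, down) -0.0009
```

View pics/scene1.png

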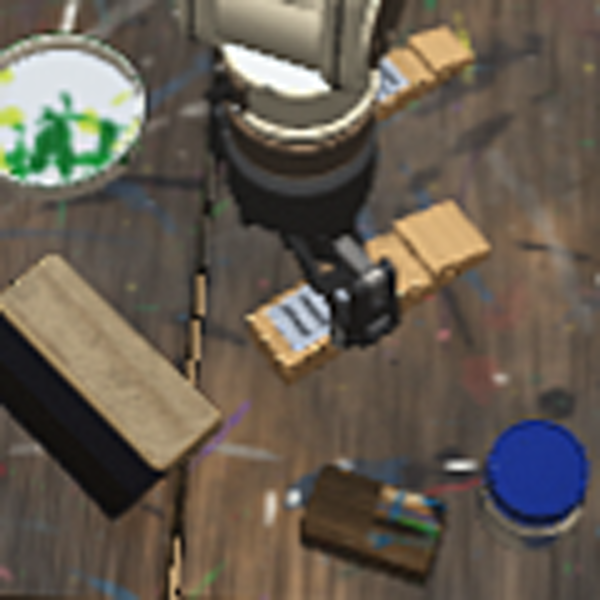

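View pics/top1.png

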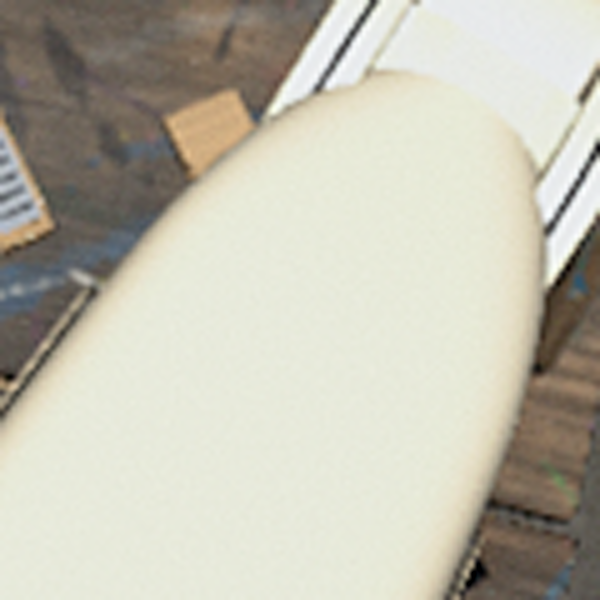

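>>> carry_out(
  moves=[
    [-0.02,0.02,0.3,0,1],
    [-0.02,0.02,0.5,0,1],
    [-0.02,0.02,0.64,0,1],
    [-0.02,0.02,0.64,0,1],
    [-0.02,0.02,0.64,0,1],
  ],
)

```text
clock: 3.6
eef_pos: [0.431, -0.3068, 0.0339]
tool_rot: [0.567, 0.824, -0.0, 0.001]
ft_force: [-0.6, -0.5, 0.2]
grip_width: 0.0852
```

Run:
```python
from h import *
plan([.4273,-.3041,.029],.365+np.pi/2)
im=imaging.camera("scene")[:,:,::-1]
u,v=proj("scene",[[.4273,-.3041,.05]])[0].astype(int)
cv2.imwrite("pics/scene2.png",cv2.resize(im[v-35:v+35,u-35:u+35],None,fx=8,fy=8,interpolation=2))
```

```text
t 3.6 pos [ 0.431  -0.3068  0.0339] F [-0.58 -0.49  0.17] w 0.0852
toolx [-0.3563  0.9344 -0.0022] tooly [0.9344 0.3563 0.0014] q6 -0.983
shift [ 0.039 -0.025  0.049]
world yaw turn 0.0007 roll num (about tool z, down) -0.0004
```

View pics/scene2.png

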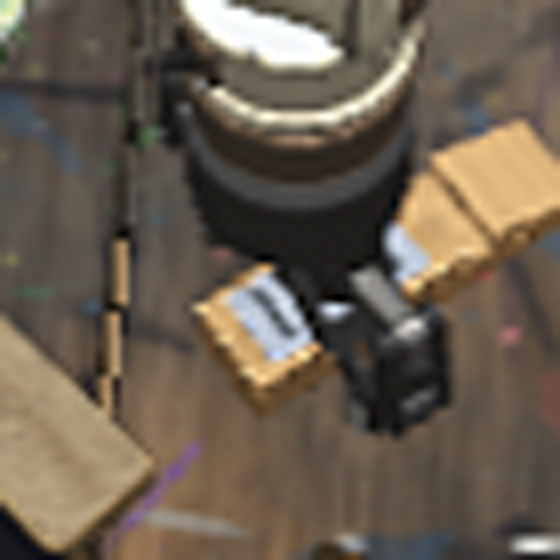

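>>> carry_out(
  moves=[
    [0,0,0,0,1],
    [0,0,0,0,1],
    [0,0,0,0,1],
    [0,0,0,0,1],
  ],
)

```text
clock: 4.05
eef_pos: [0.43, -0.3063, 0.0326]
tool_rot: [0.567, 0.824, 0.0, 0.0]
ft_force: [0.4, -0.6, 0.2]
grip_width: 0.085
```

Run:
```python
from h import *
plan([.4273,-.3041,.029],.365+np.pi/2)
```

```text
t 4.05 pos [ 0.43   -0.3063  0.0326] F [ 0.44 -0.64  0.22] w 0.085
toolx [-3.564e-01  9.343e-01 -4.000e-04] tooly [9.343e-01 3.564e-01 3.000e-04] q6 -0.983
shift [ 0.03  -0.018  0.036]
world yaw turn 0.0006 roll num (about tool z, down) -0.0004
```

>>> carry_out(
  moves=[
    [0.03,-0.02,0.035,0,1],
    [0.03,-0.02,0.035,0,1],
    [0.03,-0.02,0.035,0,1],
    [0.03,-0.02,0.035,0,-1],
    [0.03,-0.02,0.035,0,-1],
    [0.03,-0.02,0.035,0,-1],
    [0.03,-0.02,0.035,0,-1],
    [0.03,-0.02,0.035,0,-1],
    [0.03,-0.02,0.035,0,-1],
    [0.03,-0.02,0.035,0,-1],
    [0.03,-0.02,0.035,0,-1],
    [0.03,-0.02,0.035,0,-1],
  ],
)

```text
clock: 5.25
eef_pos: [0.4272, -0.3043, 0.0291]
tool_rot: [0.567, 0.824, -0.0, 0.0]
ft_force: [0.2, -0.8, 3.7]
grip_width: 0.0392
```

Run:
```python
from h import *
plan([.4273,-.3041,.029],.365+np.pi/2)
```

```text
t 5.25 pos [ 0.4272 -0.3043  0.0291] F [ 0.17 -0.84  3.74] w 0.0392
toolx [-3.564e-01  9.343e-01 -7.000e-04] tooly [9.343e-01 3.564e-01 4.000e-04] q6 -0.983
shift [0.002 0.002 0.001]
world yaw turn 0.0006 roll num (about tool z, down) -0.0004
```

>>> carry_out(
  moves=[
    [0,0,-0.3,0,-1],
    [0,0,-0.7,0,-1],
    [0,0,-1,0,-1],
    [0,0,-1,0,-1],
    [0,0,-1,0.09,-1],
    [0,0,-1,0.18,-1],
    [0,0,-1,0.28,-1],
    [0,0,-1,0.28,-1],
    [0,0,-1,0.28,-1],
    [0,0,-1,0.28,-1],
  ],
)

```text
clock: 6.25
eef_pos: [0.4264, -0.3036, 0.1278]
tool_rot: [0.732, 0.681, -0.0, -0.001]
ft_force: [0.5, 0.6, -3.0]
grip_width: 0.0391
```

Run:
```python
from h import *
plan([.4549,.0233,.125],-.0755+np.pi/2)
```

```text
t 6.25 pos [ 0.4264 -0.3036  0.1278] F [ 0.46  0.6  -3.01] w 0.0391
toolx [0.0731 0.9973 0.0011] tooly [ 0.9973 -0.0731 -0.0017] q6 -0.546
shift [3.281 0.045 0.032]
world yaw turn -0.0023 roll num (about tool z, down) 0.0015
```

>>> carry_out(
  moves=[
    [0.3,0,0,0,-1],
    [0.7,0,0,0,-1],
    [1,0.01,0,0,-1],
  ],
)

```text
clock: 6.55
eef_pos: [0.4349, -0.2028, 0.1284]
tool_rot: [0.733, 0.68, 0.0, -0.001]
ft_force: [0.5, 0.9, -3.1]
grip_width: 0.039
```

>>> carry_out(
  moves=[
    [0.4,0,0,0,-1],
    [0.8,0,0,0,-1],
    [1,0.02,0,0,-1],
  ],
)

```text
clock: 6.85
eef_pos: [0.4442, -0.1021, 0.1286]
tool_rot: [0.732, 0.681, 0.0, -0.001]
ft_force: [-0.2, -0.4, -2.1]
grip_width: 0.0389
```

>>> carry_out(
  moves=[
    [0.4,0,0,0,-1],
    [0.8,0,0,0,-1],
    [1,0.02,0,0,-1],
    [1,0.02,0,0,-1],
    [1,0.02,0,0,-1],
    [1,0.02,0,0,-1],
  ],
)

```text
clock: 7.45
eef_pos: [0.4543, -0.006, 0.1287]
tool_rot: [0.733, 0.68, -0.0, -0.0]
ft_force: [-0.5, -0.5, -3.0]
grip_width: 0.0389
```

Run:
```python
from h import *
plan([.4549,.0233,.075],-.0755+np.pi/2)
```

```text
t 7.45 pos [ 0.4543 -0.006   0.1287] F [-0.46 -0.51 -2.97] w 0.0389
toolx [ 7.560e-02  9.971e-01 -4.000e-04] tooly [ 9.971e-01 -7.560e-02 -4.000e-04] q6 0.063
shift [ 0.292 -0.016  0.537]
world yaw turn 0.0002 roll num (about tool z, down) -0.0001
```

>>> carry_out(
  moves=[
    [0.29,-0.01,0,0,-1],
    [0.29,-0.01,0.2,0,-1],
    [0.29,-0.01,0.5,0,-1],
    [0.29,-0.01,0.65,0,-1],
    [0.29,-0.01,0.65,0,-1],
    [0.29,-0.01,0.65,0,-1],
    [0.29,-0.01,0.65,0,-1],
  ],
)

```text
clock: 8.15
eef_pos: [0.4568, 0.0232, 0.0649]
tool_rot: [0.734, 0.68, 0.001, 0.001]
ft_force: [-0.2, 0.4, -2.8]
grip_width: 0.0387
```

Run:
```python
from h import *
plan([.4549,.0233,.0425],-.0755+np.pi/2)
for n in("scene","top"):
    im=imaging.camera(n)[:,:,::-1]
    cv2.imwrite(f"pics/{n}3f.png",im)
    u,v=proj(n,[[.56,.015,.03]])[0].astype(int)
    x0,y0=u-55,max(0,v-55); print(n,x0,y0)
    cv2.imwrite(f"pics/{n}3.png",cv2.resize(im[y0:y0+110,x0:x0+110],None,fx=5,fy=5,interpolation=2))
```

```text
t 8.15 pos [0.4568 0.0232 0.0649] F [-0.19  0.41 -2.81] w 0.0387
toolx [7.630e-02 9.971e-01 3.000e-04] tooly [ 0.9971 -0.0763  0.0023] q6 0.127
shift [-0.    -0.02   0.224]
world yaw turn 0.0008 roll num (about tool z, down) -0.0005
scene 204 87
top 122 120
```

View pics/scene3.png

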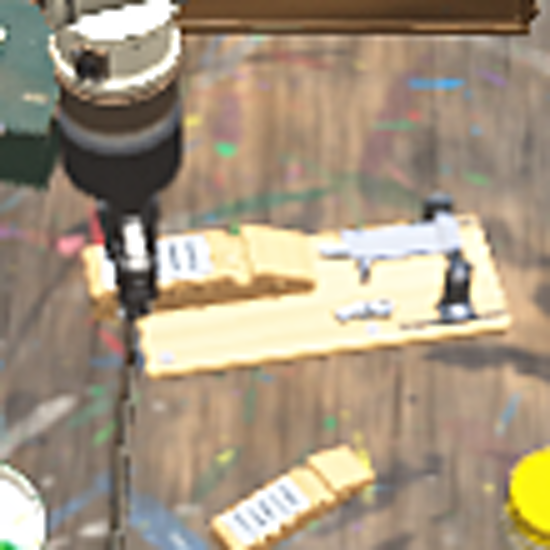

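View pics/top3.png

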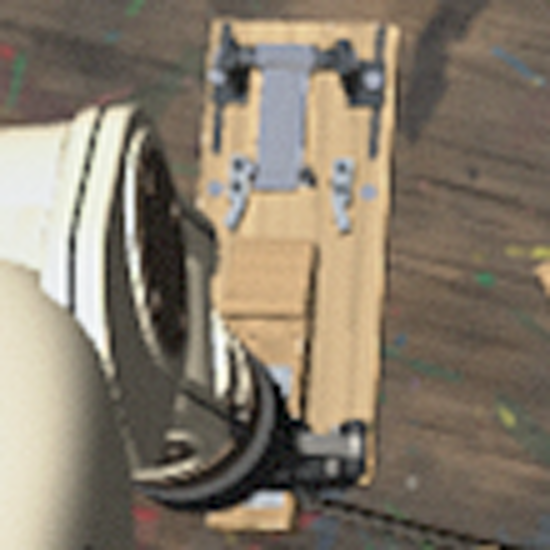

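Run:
```python
from h import *
a=cv2.imread("pics/top3f.png")
cv2.imwrite("pics/top3z.png",cv2.resize(a[120:220,155:210],None,fx=10,fy=6,interpolation=2)) if 0 else cv2.imwrite("pics/top3z.png",cv2.resize(a[122:176,158:208],None,fx=11,fy=11,interpolation=cv2.INTER_CUBIC))
b=cv2.imread("pics/scene3f.png")
cv2.imwrite("pics/scene3z.png",cv2.resize(b[122:165,245:310],None,fx=11,fy=11,interpolation=cv2.INTER_CUBIC))
```

```text
(no output)
```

View pics/top3z.png

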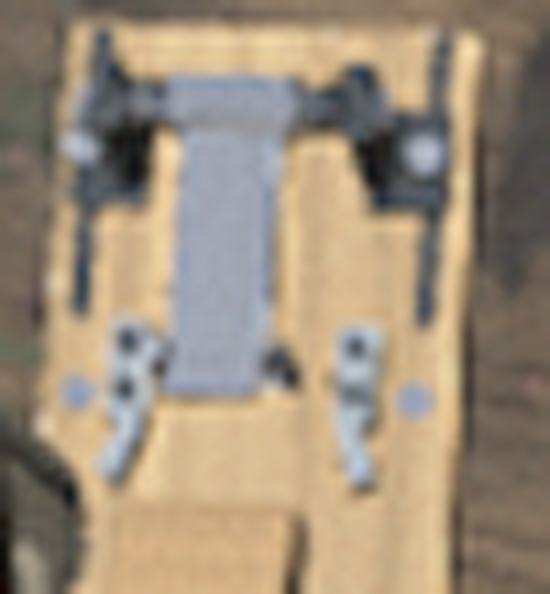

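View pics/scene3z.png

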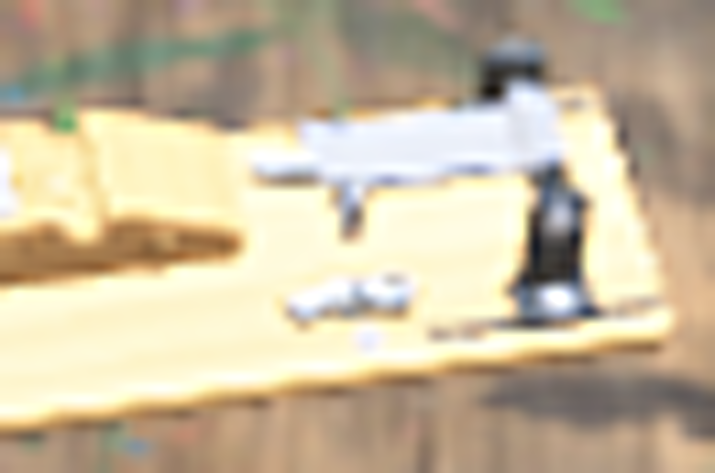

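Run:
```python
from h import *
cr=lambda U:(np.array(U,float)+.5)/11-.5+[158,122]
c,s=np.cos(-.0755),np.sin(-.0755)
def J(P): return ((P[:,:2]-[.5845,.0135])@np.array([[c,-s],[s,c]])*1000).round(1)
print("rail L bottom-inner z12, top z22",J(onz("top",cr([[160,345]]),.012)),J(onz("top",cr([[150,345]]),.022)))
print("rail R inner z22",J(onz("top",cr([[337,345]]),.022)))
print("screws z12",J(onz("top",cr([[77,395],[414,401]]),.012)))
print("slot ends",J(onz("top",cr([[80,310],[427,322]]),.012)))
print("slot far",J(onz("top",cr([[103,35],[441,35]]),.012)))
print("nose z50",J(onz("top",cr([[110,507],[296,507]]),.050)))
print("mouths z22",J(onz("top",cr([[108,483],[362,490]]),.022)))
print("arm tab end z~30",J(onz("top",cr([[165,390],[262,390]]),.032)))
print("bed far corners z12",J(onz("top",cr([[70,25],[482,38]]),.012)))
e=bot.get_obs()['eef_pos'];print("tcp",J(e[None]))
cs=lambda U:(np.array(U,float)+.5)/11-.5+[245,122]
print("scene foot y=-13 z~20",J(onz("scene",cs([[350,225]]),.021)), "nose z50",J(onz("scene",cs([[240,240]]),.036)))
```

```text
rail L bottom-inner z12, top z22 [[42.4 22.3]] [[39.2 22.5]]
rail R inner z22 [[ 40.5 -21.9]]
screws z12 [[ 29.3  41.3]
 [ 30.3 -39.4]]
slot ends [[ 50.6  42.1]
 [ 50.1 -41.3]]
slot far [[120.8  41.7]
 [123.3 -40.4]]
nose z50 [[ -8.9  22.8]
 [ -7.6 -19.8]]
mouths z22 [[  4.8  30. ]
 [  4.9 -30. ]]
arm tab end z~30 [[25.  16.1]
 [25.7 -6.7]]
bed far corners z12 [[123.1  50. ]
 [122.8 -50.4]]
tcp [[-128.1    0.3]]
scene foot y=-13 z~20 [[33.3 -0. ]] nose z50 [[ -4.8 -12. ]]
```

>>> carry_out(
  moves=[
    [-0.005,-0.02,0.1,0,-1],
    [-0.005,-0.02,0.2,0,-1],
    [-0.005,-0.02,0.2,0,-1],
    [-0.005,-0.02,0.2,0,-1],
    [-0.005,-0.02,0.2,0,-1],
    [-0.005,-0.02,0.2,0,-1],
  ],
)

```text
clock: 8.85
eef_pos: [0.454, 0.0234, 0.044]
tool_rot: [0.733, 0.68, 0.0, 0.0]
ft_force: [-0.2, -0.7, -2.5]
grip_width: 0.0388
```

```bash
cat >> h.py <<'E'
def st():
    c,s=np.cos(-.0755),np.sin(-.0755); o=bot.get_obs()
    p=o['eef_pos']; q=(p[:2]-[.5845,.0135])@np.array([[c,-s],[s,c]])*1000
    f=o['ft_force']; fj=f[:2]@np.array([[c,-s],[s,c]])
    M=R.from_quat(o['tool_rot']).as_matrix()
    print("t",round(o['clock'],2),"jig xy mm",q.round(2),"blk x",round(q[0]+45,1),"z",round(p[2]*1000,2),"Fjig",fj.round(2),"Fz",round(f[2],2),"T",o['ft_torque'].round(2),"yawerr",round(np.arctan2(M[1,1],M[0,1])+.0755,4),"tilt",M[2,:2].round(4),"w",round(o['grip_width'],4))
E
python3 -c "
from h import *
st()"
```

```text
t 8.85 jig xy mm [-1.3087e+02  2.0000e-02] blk x -85.9 z 44.0 Fjig [-0.13 -0.72] Fz -2.46 T [0.04 0.11 0.02] yawerr 0.0003 tilt [0.0001 0.0006] w 0.0388
```

>>> carry_out(
  moves=[
    [0,0,0.02,0,-1],
    [0,0,0.02,0,-1],
    [0,0,0.025,0,-1],
    [0,0,0.025,0,-1],
    [0,0,0.025,0,-1],
  ],
)

```text
clock: 9.35
eef_pos: [0.4537, 0.0234, 0.0413]
tool_rot: [0.733, 0.68, 0.0, 0.0]
ft_force: [-0.9, 0.9, -3.0]
grip_width: 0.0388
```

```bash
python3 -c "
from h import *
st()"
```

```text
t 9.35 jig xy mm [-1.3116e+02 -4.0000e-02] blk x -86.2 z 41.34 Fjig [-0.93  0.78] Fz -2.98 T [-0.03  0.1   0.05] yawerr 0.0002 tilt [0.     0.0001] w 0.0388
```

>>> carry_out(
  moves=[
    [0,0,0.005,0,-1],
    [0,0.05,0.005,0,-1],
    [0,0.1,0.005,0,-1],
    [0,0.15,0.005,0,-1],
    [0,0.18,0.005,0,-1],
    [0,0.18,0.005,0,-1],
  ],
)

```text
clock: 9.95
eef_pos: [0.4722, 0.022, 0.0411]
tool_rot: [0.733, 0.68, 0.0, 0.0]
ft_force: [-4.0, 0.3, 5.4]
grip_width: 0.0391
```

```bash
python3 -c "
from h import *
st()"
```

```text
t 9.95 jig xy mm [-1.126e+02 -4.000e-02] blk x -67.6 z 41.1 Fjig [-4.03  0.  ] Fz 5.43 T [0.02 0.58 0.03] yawerr 0.0001 tilt [0.0001 0.0005] w 0.0391
```

>>> carry_out(
  moves=[
    [0,0.03,0,0,-1],
    [0,0.06,0,0,-1],
    [0,0.09,0,0,-1],
    [0,0.1,0,0,-1],
  ],
)

```text
clock: 10.35
eef_pos: [0.4812, 0.0213, 0.0411]
tool_rot: [0.733, 0.68, -0.0, -0.0]
ft_force: [-6.8, 0.5, 9.1]
grip_width: 0.039
```

```bash
python3 -c "
from h import *
st()"
```

```text
t 10.35 jig xy mm [-1.0354e+02 -4.0000e-02] blk x -58.5 z 41.11 Fjig [-6.79 -0.05] Fz 9.1 T [0.1  1.22 0.07] yawerr 0.0002 tilt [ 0.     -0.0009] w 0.039
```

>>> carry_out(
  moves=[
    [0,0,-0.004,0,-1],
    [0,0,-0.004,0,-1],
    [0,0,-0.004,0,-1],
  ],
)

```text
clock: 10.65
eef_pos: [0.482, 0.0212, 0.0411]
tool_rot: [0.733, 0.68, 0.0, 0.0]
ft_force: [-1.4, -0.4, -0.4]
grip_width: 0.0389
```

```bash
python3 -c "
from h import *
st()"
```

```text
t 10.65 jig xy mm [-1.0275e+02 -4.0000e-02] blk x -57.8 z 41.13 Fjig [-1.34 -0.46] Fz -0.44 T [-0.    0.14  0.02] yawerr 0.0001 tilt [0.     0.0007] w 0.0389
```

>>> carry_out(
  moves=[
    [0,0.03,0,0,-1],
    [0,0.06,0,0,-1],
    [0,0.09,0,0,-1],
    [0,0.1,0,0,-1],
  ],
)

```text
clock: 11.05
eef_pos: [0.4923, 0.0204, 0.0411]
tool_rot: [0.733, 0.68, 0.0, 0.0]
ft_force: [-2.1, -0.2, 2.0]
grip_width: 0.0387
```

Run:
```python
from h import *
st()
for n in("scene","top"):
    im=imaging.camera(n)[:,:,::-1]
    x0,y0=(158,122) if n=="top" else (235,122)
    cv2.imwrite(f"pics/{n}4.png",cv2.resize(im[y0:y0+54,x0:x0+70],None,fx=9,fy=9,interpolation=2))
```

```text
t 11.05 jig xy mm [-9.249e+01 -3.000e-02] blk x -47.5 z 41.13 Fjig [-2.12 -0.38] Fz 2.01 T [0.04 0.47 0.04] yawerr 0.0001 tilt [0.     0.0006] w 0.0387
```

View pics/scene4.png

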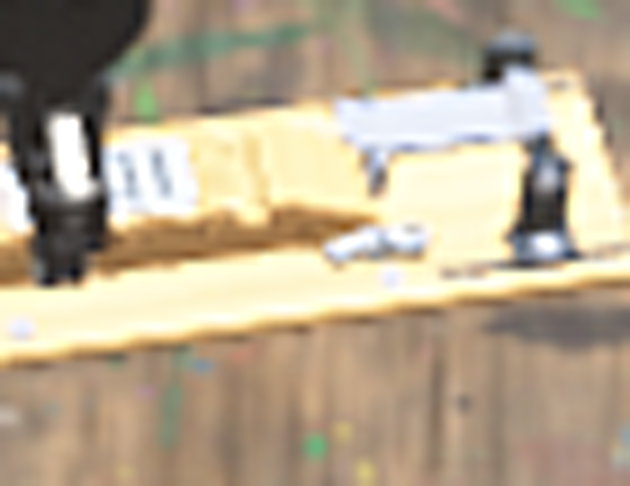

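View pics/top4.png

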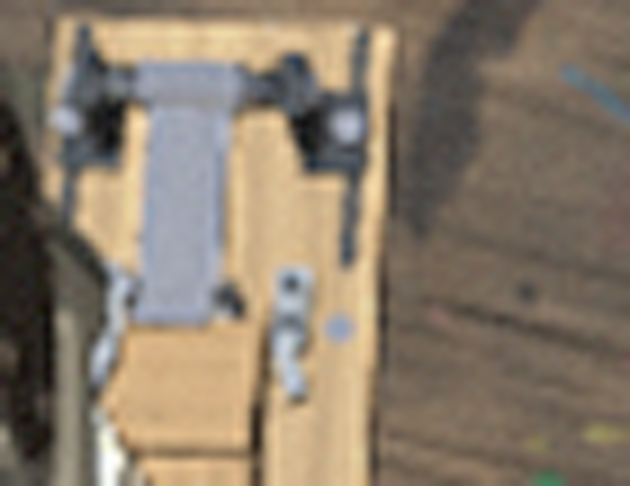

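>>> carry_out(
  moves=[
    [0,0.03,-0.001,0,-1],
    [0,0.06,-0.001,0,-1],
    [0,0.09,-0.001,0,-1],
    [0,0.1,-0.001,0,-1],
  ],
)

```text
clock: 11.55
eef_pos: [0.4989, 0.0199, 0.0411]
tool_rot: [0.733, 0.68, -0.002, -0.002]
ft_force: [-11.5, 0.6, 9.1]
grip_width: 0.0393
```

```bash
python3 -c "
from h import *
st()"
```

```text
t 11.55 jig xy mm [-8.588e+01 -6.000e-02] blk x -40.9 z 41.09 Fjig [-11.56  -0.27] Fz 9.11 T [ 0.13  1.78 -0.07] yawerr 0.0003 tilt [ 0.0001 -0.0059] w 0.0393
```

>>> carry_out(
  moves=[
    [0,0.02,0,0,-1],
    [0,0.035,0,0,-1],
    [0,0.05,0,0,-1],
    [0,0.05,0,0,-1],
  ],
)

```text
clock: 11.95
eef_pos: [0.5015, 0.0196, 0.0411]
tool_rot: [0.733, 0.68, -0.003, -0.004]
ft_force: [-13.9, 1.4, 12.8]
grip_width: 0.0392
```

```bash
python3 -c "
from h import *
st()"
```

```text
t 11.95 jig xy mm [-83.26  -0.14] blk x -38.3 z 41.08 Fjig [-13.96   0.39] Fz 12.85 T [ 0.16  2.31 -0.01] yawerr 0.0006 tilt [-0.0001 -0.0098] w 0.0392
```

>>> carry_out(
  moves=[
    [0,0,-0.004,0,-1],
    [0,0,-0.004,0,-1],
    [0,0,-0.004,0,-1],
  ],
)

```text
clock: 12.25
eef_pos: [0.5022, 0.0196, 0.0411]
tool_rot: [0.733, 0.68, -0.003, -0.003]
ft_force: [-12.4, 1.1, 8.5]
grip_width: 0.0389
```

```bash
python3 -c "
from h import *
st()"
```

```text
t 12.25 jig xy mm [-82.51  -0.15] blk x -37.5 z 41.12 Fjig [-12.46   0.17] Fz 8.48 T [0.18 1.8  0.02] yawerr 0.0006 tilt [-0.0001 -0.0084] w 0.0389
```

>>> carry_out(
  moves=[
    [0,0,-0.005,0,-1],
    [0,0,-0.005,0,-1],
    [0,0,-0.005,0,-1],
  ],
)

```text
clock: 12.55
eef_pos: [0.5025, 0.0196, 0.0412]
tool_rot: [0.733, 0.68, -0.003, -0.003]
ft_force: [-10.2, 0.4, 2.4]
grip_width: 0.0389
```

```bash
python3 -c "
from h import *
st()"
```

```text
t 12.55 jig xy mm [-82.26  -0.14] blk x -37.3 z 41.2 Fjig [-10.21  -0.36] Fz 2.44 T [0.15 1.51 0.05] yawerr 0.0005 tilt [-0.0002 -0.0082] w 0.0389
```

>>> carry_out(
  moves=[
    [0,0.01,0,0,-1],
    [0,0.02,0,0,-1],
    [0,0.02,0,0,-1],
  ],
)

```text
clock: 12.85
eef_pos: [0.5045, 0.0194, 0.0412]
tool_rot: [0.733, 0.68, -0.003, -0.003]
ft_force: [-9.7, -0.1, 3.1]
grip_width: 0.039
```

```bash
python3 -c "
from h import *
st()"
```

```text
t 12.85 jig xy mm [-80.19  -0.14] blk x -35.2 z 41.21 Fjig [-9.72 -0.8 ] Fz 3.13 T [0.09 1.49 0.02] yawerr 0.0006 tilt [-0.0001 -0.0082] w 0.039
```

>>> carry_out(
  moves=[
    [0,0.015,0,0,-1],
    [0,0.03,0,0,-1],
    [0,0.04,0,0,-1],
    [0,0.04,0,0,-1],
  ],
)

```text
clock: 13.25
eef_pos: [0.5086, 0.0191, 0.0412]
tool_rot: [0.733, 0.68, -0.003, -0.003]
ft_force: [-8.9, 0.6, 3.4]
grip_width: 0.0391
```

```bash
python3 -c "
from h import *
st()"
```

```text
t 13.25 jig xy mm [-76.13  -0.12] blk x -31.1 z 41.21 Fjig [-8.88 -0.02] Fz 3.38 T [0.18 1.43 0.09] yawerr 0.0006 tilt [-0.0001 -0.0081] w 0.0391
```

>>> carry_out(
  moves=[
    [0,0.015,0,0,-1],
    [0,0.03,0,0,-1],
    [0,0.04,0,0,-1],
    [0,0.05,0,0,-1],
    [0,0.05,0,0,-1],
  ],
)

```text
clock: 13.75
eef_pos: [0.5136, 0.0187, 0.0412]
tool_rot: [0.733, 0.68, -0.003, -0.003]
ft_force: [-8.6, 0.8, 2.9]
grip_width: 0.039
```

```bash
python3 -c "
from h import *
st()"
```

```text
t 13.75 jig xy mm [-71.1   -0.15] blk x -26.1 z 41.18 Fjig [-8.63  0.2 ] Fz 2.86 T [0.15 1.45 0.02] yawerr 0.0005 tilt [-0.0002 -0.008 ] w 0.039
```

>>> carry_out(
  moves=[
    [0,0.015,0,0,-1],
    [0,0.03,0,0,-1],
    [0,0.04,0,0,-1],
    [0,0.05,0,0,-1],
    [0,0.05,0,0,-1],
  ],
)

```text
clock: 14.25
eef_pos: [0.5186, 0.0184, 0.0412]
tool_rot: [0.733, 0.68, -0.003, -0.003]
ft_force: [-9.5, 0.1, 2.9]
grip_width: 0.0392
```

```bash
python3 -c "
from h import *
st()"
```

```text
t 14.25 jig xy mm [-66.09  -0.12] blk x -21.1 z 41.15 Fjig [-9.44 -0.58] Fz 2.91 T [0.16 1.4  0.08] yawerr 0.0005 tilt [-0.0002 -0.0081] w 0.0392
```

>>> carry_out(
  moves=[
    [0,0.01,0,0,-1],
    [0,0.02,0,0,-1],
    [0,0.03,0,0,-1],
    [0,0.03,0,0,-1],
  ],
)

```text
clock: 14.65
eef_pos: [0.5216, 0.0181, 0.0412]
tool_rot: [0.733, 0.68, -0.003, -0.003]
ft_force: [-10.3, 1.0, 2.3]
grip_width: 0.0391
```

Run:
```python
from h import *
st()
for n in("scene",):
    im=imaging.camera(n)[:,:,::-1]
    x0,y0=(158,122) if n=="top" else (235,115)
    cv2.imwrite(f"pics/{n}5.png",cv2.resize(im[y0:y0+54,x0:x0+80],None,fx=9,fy=9,interpolation=2))
```

```text
t 14.65 jig xy mm [-63.07  -0.14] blk x -18.1 z 41.15 Fjig [-10.31   0.22] Fz 2.31 T [ 0.15  1.41 -0.02] yawerr 0.0006 tilt [-0.0002 -0.008 ] w 0.0391
```

View pics/scene5.png

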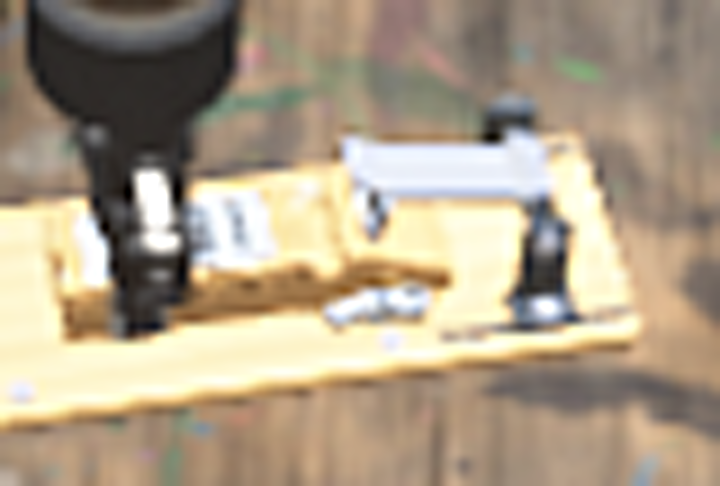

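>>> carry_out(
  moves=[
    [0,0.01,0,0,-1],
    [0,0.02,0,0,-1],
    [0,0.03,0,0,-1],
    [0,0.03,0,0,-1],
  ],
)

```text
clock: 15.1
eef_pos: [0.5246, 0.0179, 0.0412]
tool_rot: [0.733, 0.68, -0.003, -0.003]
ft_force: [-9.8, 1.0, 1.6]
grip_width: 0.0391
```

```bash
python3 -c "
from h import *
st()"
```

```text
t 15.1 jig xy mm [-60.04  -0.11] blk x -15.0 z 41.16 Fjig [-9.8   0.26] Fz 1.57 T [0.15 1.27 0.02] yawerr 0.0006 tilt [-0.0002 -0.0079] w 0.0391
```

>>> carry_out(
  moves=[
    [0,0.01,0,0,-1],
    [0,0.02,0,0,-1],
    [0,0.02,0,0,-1],
  ],
)

```text
clock: 15.4
eef_pos: [0.5288, 0.0176, 0.0414]
tool_rot: [0.733, 0.68, -0.001, -0.001]
ft_force: [-3.6, 0.4, -2.3]
grip_width: 0.0392
```

```bash
python3 -c "
from h import *
st()"
```

```text
t 15.4 jig xy mm [-55.81  -0.09] blk x -10.8 z 41.4 Fjig [-3.67  0.08] Fz -2.29 T [0.18 0.68 0.05] yawerr 0.0004 tilt [-0.0002 -0.0036] w 0.0392
```

>>> carry_out(
  moves=[
    [0,0.0,0.003,0,-1],
    [0,0.01,0.003,0,-1],
    [0,0.02,0.003,0,-1],
    [0,0.03,0.003,0,-1],
    [0,0.04,0.003,0,-1],
    [0,0.04,0.003,0,-1],
  ],
)

```text
clock: 16.0
eef_pos: [0.5359, 0.0171, 0.0419]
tool_rot: [0.733, 0.68, 0.001, 0.001]
ft_force: [2.3, -0.5, -7.4]
grip_width: 0.039
```

```bash
python3 -c "
from h import *
st()"
```

```text
t 16.0 jig xy mm [-48.78  -0.05] blk x -3.8 z 41.92 Fjig [ 2.3  -0.35] Fz -7.37 T [-0.03 -0.   -0.02] yawerr 0.0 tilt [-0.0001  0.0024] w 0.039
```

>>> carry_out(
  moves=[
    [0,0,0.005,0,-1],
    [0,0,0.005,0,-1],
    [0,0,0.005,0,-1],
  ],
)

```text
clock: 16.3
eef_pos: [0.5364, 0.0171, 0.0419]
tool_rot: [0.733, 0.68, 0.001, 0.001]
ft_force: [5.1, -0.1, -6.6]
grip_width: 0.039
```

Run:
```python
from h import *
st()
for n in("scene",):
    im=imaging.camera(n)[:,:,::-1]
    x0,y0=(158,122) if n=="top" else (235,115)
    cv2.imwrite(f"pics/{n}6.png",cv2.resize(im[y0:y0+54,x0:x0+80],None,fx=9,fy=9,interpolation=2))
```

```text
t 16.3 jig xy mm [-4.828e+01 -2.000e-02] blk x -3.3 z 41.93 Fjig [5.06 0.32] Fz -6.65 T [-0.07 -0.56 -0.  ] yawerr -0.0 tilt [0.0001 0.0037] w 0.039
```

View pics/scene6.png

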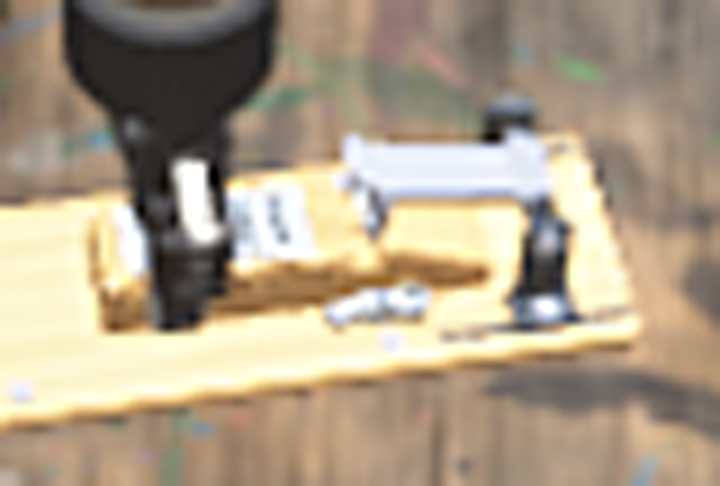

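>>> carry_out(
  moves=[
    [0,0,0,0,-1],
    [0,0,0,0,-1],
    [0,0,0,0,-1],
    [0,0,0,0,-1],
  ],
)

```text
clock: 16.75
eef_pos: [0.5364, 0.0171, 0.042]
tool_rot: [0.733, 0.68, 0.001, 0.001]
ft_force: [5.1, -0.8, -8.5]
grip_width: 0.039
```

```bash
python3 -c "
from h import *
st()"
```

```text
t 16.75 jig xy mm [-4.828e+01 -3.000e-02] blk x -3.3 z 42.04 Fjig [ 5.11 -0.37] Fz -8.49 T [-0.02 -0.45  0.03] yawerr -0.0001 tilt [0.0001 0.0039] w 0.039
```

>>> carry_out(
  moves=[
    [0,0,0.004,0,-1],
    [0,0,0.008,0,-1],
    [0,0,0.008,0,-1],
    [0,0,0.008,0,-1],
  ],
)

```text
clock: 17.15
eef_pos: [0.5364, 0.0171, 0.0415]
tool_rot: [0.733, 0.68, 0.001, 0.002]
ft_force: [6.0, -0.9, -6.4]
grip_width: 0.0389
```

```bash
python3 -c "
from h import *
st()"
```

```text
t 17.15 jig xy mm [-4.822e+01 -2.000e-02] blk x -3.2 z 41.46 Fjig [ 6.02 -0.47] Fz -6.43 T [-0.14 -0.7   0.03] yawerr -0.0001 tilt [0.0001 0.0042] w 0.0389
```

>>> carry_out(
  moves=[
    [0,0.005,0.003,0,-1],
    [0,0.01,0.003,0,-1],
    [0,0.01,0.003,0,-1],
  ],
)

```text
clock: 17.45
eef_pos: [0.5365, 0.0171, 0.0411]
tool_rot: [0.733, 0.68, 0.001, 0.001]
ft_force: [3.2, -1.0, 0.1]
grip_width: 0.0391
```

```bash
python3 -c "
from h import *
st()"
```

```text
t 17.45 jig xy mm [-4.817e+01  2.000e-02] blk x -3.2 z 41.15 Fjig [ 3.31 -0.78] Fz 0.1 T [-0.1  -0.6  -0.04] yawerr 0.0001 tilt [0.0001 0.0023] w 0.0391
```

Run:
```python
from h import *
st()
im=imaging.camera("scene")[:,:,::-1]; t=imaging.camera("top")[:,:,::-1]
cv2.imwrite("pics/scene7f.png",im);cv2.imwrite("pics/top7f.png",t)
f=lambda a:cv2.resize(a[120:160,262:310],None,fx=11,fy=11,interpolation=cv2.INTER_CUBIC)
cv2.imwrite("pics/cmp7.png",np.vstack([f(cv2.imread("pics/scene0.png")),f(im)])[:, :])
g=lambda a:cv2.resize(a[122:172,158:208],None,fx=8,fy=8,interpolation=cv2.INTER_CUBIC)
cv2.imwrite("pics/cmpt7.png",np.hstack([g(cv2.imread("pics/top0.png")),g(t)]))
```

```text
t 17.45 jig xy mm [-4.817e+01  2.000e-02] blk x -3.2 z 41.15 Fjig [ 3.31 -0.78] Fz 0.1 T [-0.1  -0.6  -0.04] yawerr 0.0001 tilt [0.0001 0.0023] w 0.0391
```

View pics/cmp7.png

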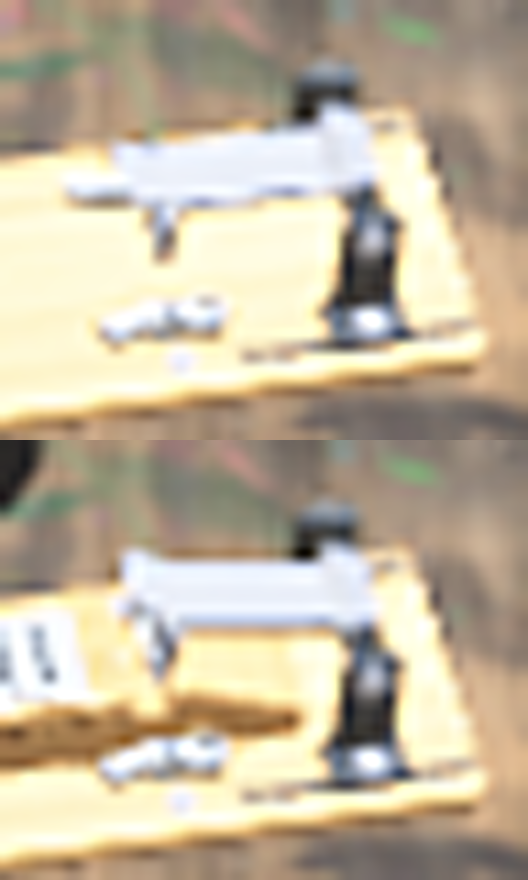

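View pics/cmpt7.png

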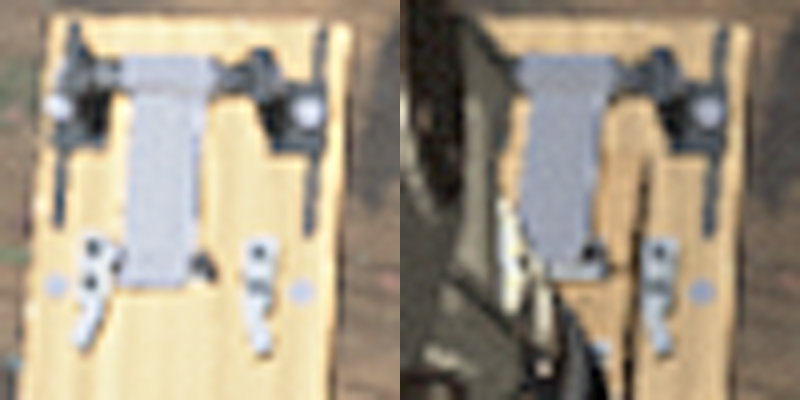

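Run:
```python
from h import *
c,s=np.cos(-.0755),np.sin(-.0755)
W=lambda x,y,z:[.5845+c*x-s*y,.0135+s*x+c*y,z]
for F in(24,27,30):
  hx,hz=F+60,.050
  for y in(13,):
   for th in(0,.06,.21):
    # foot at rest: center x=F,z=.029+.004
    out=[]
    for dx,dz in((-60,-.021),(-60,-.017),(-60,0),(-75,-.01)):
        d=np.array([dx/1000,dz]); 
        # rotate so foot rises
        ct,sn=np.cos(th),np.sin(th); X=d[0]*ct+d[1]*sn*1; Z=-d[0]*sn+d[1]*ct
        out.append(proj("scene",[W(hx+X*1000,y*(-1),hz+Z)])[0])
    out=(np.array(out)-[262,120]+.5)*11-.5
    print(F,th,out.round(0).tolist())
```

```text
24 0 [[244089.0, 68110.0], [243188.0, 67842.0], [239408.0, 66715.0], [-98.0, 767.0]]
24 0.06 [[186832.0, 55913.0], [196756.0, 58004.0], [244535.0, 67687.0], [-707.0, 235.0]]
24 0.21 [[118115.0, 39891.0], [143626.0, 45950.0], [318481.0, 82002.0], [-716.0, 229.0]]
27 0 [[478746.0, 112140.0], [476852.0, 111664.0], [468909.0, 109669.0], [6997.0, 5222.0]]
27 0.06 [[368956.0, 92296.0], [387779.0, 95643.0], [478593.0, 111221.0], [5401.0, 4360.0]]
27 0.21 [[237944.0, 66579.0], [286312.0, 76202.0], [620529.0, 134623.0], [5386.0, 4339.0]]
30 0 [[936101.0, 185560.0], [932024.0, 184692.0], [914952.0, 181061.0], [23173.0, 12270.0]]
30 0.06 [[720276.0, 152069.0], [756758.0, 157617.0], [933743.0, 183638.0], [19724.0, 10911.0]]
30 0.21 [[466422.0, 109521.0], [559270.0, 125241.0], [1214866.0, 223538.0], [19680.0, 10860.0]]
```

Unit slip (mm vs m); fix.

Run:
```python
from h import *
c,s=np.cos(-.0755),np.sin(-.0755)
W=lambda x,y,z:[.5845+c*x-s*y,.0135+s*x+c*y,z]
for F in(.024,.029,.036):
  hx,hz=F+.060,.050
  for th in(0,.06,.21):
    out=[]
    for dx,dz in((-.06,-.021),(-.06,0),(-.075,0),(0,0)):
        ct,sn=np.cos(th),np.sin(th); X=dx*ct+dz*sn; Z=-dx*sn+dz*ct
        out.append(proj("scene",[W(hx+X,-.013,hz+Z)])[0])
    print(F,th,((np.array(out)-[262,120]+.5)*11-.5).round(0).tolist())
```

```text
0.024 0 [[144.0, 267.0], [148.0, 223.0], [100.0, 229.0], [340.0, 197.0]]
0.024 0.06 [[141.0, 260.0], [149.0, 215.0], [101.0, 220.0], [340.0, 197.0]]
0.024 0.21 [[137.0, 241.0], [155.0, 196.0], [108.0, 195.0], [340.0, 197.0]]
0.029 0 [[160.0, 264.0], [164.0, 221.0], [116.0, 227.0], [356.0, 195.0]]
0.029 0.06 [[157.0, 257.0], [165.0, 213.0], [117.0, 218.0], [356.0, 195.0]]
0.029 0.21 [[153.0, 239.0], [171.0, 194.0], [124.0, 193.0], [356.0, 195.0]]
0.036 0 [[182.0, 261.0], [187.0, 218.0], [139.0, 224.0], [378.0, 192.0]]
0.036 0.06 [[179.0, 254.0], [188.0, 210.0], [140.0, 215.0], [378.0, 192.0]]
0.036 0.21 [[175.0, 236.0], [194.0, 191.0], [147.0, 190.0], [378.0, 192.0]]
```

>>> carry_out(
  moves=[
    [0,0.01,0,0,-1],
    [0,0.02,0,0,-1],
    [0,0.02,0,0,-1],
  ],
)

```text
clock: 17.85
eef_pos: [0.5365, 0.0171, 0.0411]
tool_rot: [0.733, 0.68, -0.0, -0.001]
ft_force: [-2.9, -0.9, 7.6]
grip_width: 0.0385
```

```bash
python3 -c "
from h import *
st()"
```

```text
t 17.85 jig xy mm [-4.813e+01 -3.000e-02] blk x -3.1 z 41.13 Fjig [-2.81 -1.11] Fz 7.62 T [-0.06  0.27 -0.1 ] yawerr 0.0002 tilt [ 0.0001 -0.0015] w 0.0385
```

>>> carry_out(
  moves=[
    [0,0.0,-0.003,0,-1],
    [0,0.01,-0.003,0,-1],
    [0,0.01,-0.003,0,-1],
  ],
)

```text
clock: 18.15
eef_pos: [0.5366, 0.0171, 0.0411]
tool_rot: [0.733, 0.68, -0.001, -0.001]
ft_force: [-5.0, -0.8, 9.1]
grip_width: 0.0391
```

```bash
python3 -c "
from h import *
st()"
```

```text
t 18.15 jig xy mm [-4.8e+01 -4.0e-02] blk x -3.0 z 41.12 Fjig [-4.95 -1.21] Fz 9.09 T [-0.01  0.68 -0.05] yawerr 0.0003 tilt [ 0.     -0.0032] w 0.0391
```

>>> carry_out(
  moves=[
    [0,0.0,-0.004,0,-1],
    [0,0.0,-0.004,0,-1],
    [0,0.0,-0.004,0,-1],
  ],
)

```text
clock: 18.45
eef_pos: [0.5368, 0.0171, 0.0411]
tool_rot: [0.733, 0.68, -0.001, -0.001]
ft_force: [-4.9, 0.6, 6.3]
grip_width: 0.0394
```

```bash
python3 -c "
from h import *
st()"
```

```text
t 18.45 jig xy mm [-4.785e+01 -3.000e-02] blk x -2.8 z 41.13 Fjig [-4.9   0.27] Fz 6.3 T [-0.06  0.62 -0.03] yawerr 0.0004 tilt [ 0.    -0.003] w 0.0394
```

>>> carry_out(
  moves=[
    [0,0.005,-0.003,0,-1],
    [0,0.01,-0.003,0,-1],
    [0,0.01,-0.003,0,-1],
  ],
)

```text
clock: 18.75
eef_pos: [0.5393, 0.0169, 0.0411]
tool_rot: [0.733, 0.68, -0.0, -0.0]
ft_force: [0.4, 0.1, 1.4]
grip_width: 0.039
```

```bash
python3 -c "
from h import *
st()"
```

```text
t 18.75 jig xy mm [-4.529e+01 -2.000e-02] blk x -0.3 z 41.15 Fjig [0.34 0.16] Fz 1.36 T [-0.07 -0.07  0.03] yawerr 0.0002 tilt [ 0.     -0.0004] w 0.039
```

>>> carry_out(
  moves=[
    [0,0.005,-0.001,0,-1],
    [0,0.01,-0.001,0,-1],
    [0,0.01,-0.001,0,-1],
  ],
)

```text
clock: 19.05
eef_pos: [0.5394, 0.0169, 0.0411]
tool_rot: [0.733, 0.68, -0.001, -0.001]
ft_force: [-2.3, 0.2, 2.7]
grip_width: 0.0389
```

```bash
python3 -c "
from h import *
st()"
```

```text
t 19.05 jig xy mm [-4.525e+01 -1.000e-02] blk x -0.3 z 41.14 Fjig [-2.32  0.05] Fz 2.75 T [0.09 0.68 0.  ] yawerr 0.0003 tilt [ 0.     -0.0022] w 0.0389
```

>>> carry_out(
  moves=[
    [0,0.005,-0.003,0,-1],
    [0,0.01,-0.003,0,-1],
    [0,0.01,-0.003,0,-1],
  ],
)

```text
clock: 19.35
eef_pos: [0.5395, 0.0169, 0.0411]
tool_rot: [0.733, 0.68, -0.001, -0.002]
ft_force: [-7.5, 1.4, 3.3]
grip_width: 0.039
```

```bash
python3 -c "
from h import *
st()"
```

```text
t 19.35 jig xy mm [-4.517e+01 -3.000e-02] blk x -0.2 z 41.14 Fjig [-7.57  0.86] Fz 3.28 T [ 0.13  1.08 -0.04] yawerr 0.0004 tilt [ 0.     -0.0041] w 0.039
```

Run:
```python
from h import *
im=imaging.camera("scene")[:,:,::-1]; t=imaging.camera("top")[:,:,::-1]
f=lambda a:cv2.resize(a[120:160,262:310],None,fx=11,fy=11,interpolation=cv2.INTER_CUBIC)
cv2.imwrite("pics/cmp8.png",f(im))
g=lambda a:cv2.resize(a[122:172,158:208],None,fx=8,fy=8,interpolation=cv2.INTER_CUBIC)
cv2.imwrite("pics/cmpt8.png",np.hstack([g(cv2.imread("pics/top7f.png")),g(t)]))
st()
```

```text
t 19.45 jig xy mm [-45.18  -0.05] blk x -0.2 z 41.13 Fjig [-7.   -0.18] Fz 3.72 T [ 0.11  1.04 -0.  ] yawerr 0.0003 tilt [-0.    -0.004] w 0.0391
```

View pics/cmp8.png

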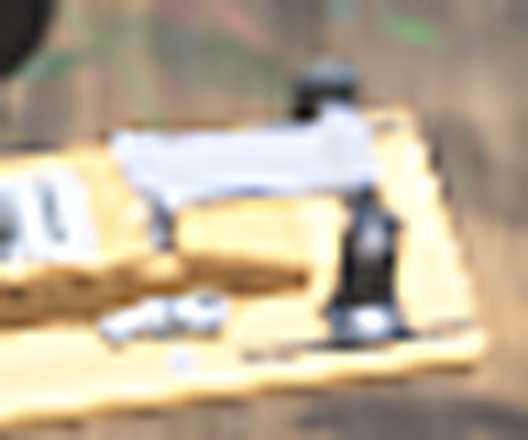

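View pics/cmpt8.png

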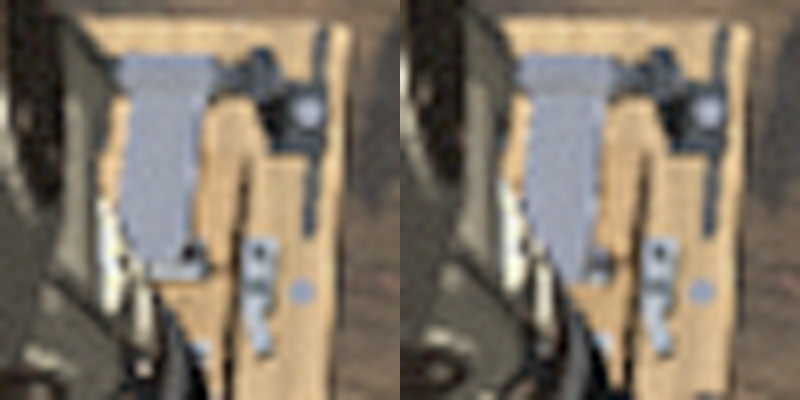

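>>> carry_out(
  moves=[
    [0,-0.015,0,0,-1],
    [0,-0.025,-0.001,0,-1],
    [0,-0.025,-0.001,0,-1],
    [0,-0.025,-0.001,0,-1],
  ],
)

```text
clock: 19.85
eef_pos: [0.5394, 0.0169, 0.0414]
tool_rot: [0.733, 0.68, 0.0, 0.0]
ft_force: [1.7, -0.3, -4.6]
grip_width: 0.0387
```

```bash
python3 -c "
from h import *
st()"
```

```text
t 19.85 jig xy mm [-45.25  -0.06] blk x -0.2 z 41.44 Fjig [ 1.76 -0.17] Fz -4.62 T [ 0.11 -0.15  0.06] yawerr 0.0001 tilt [-0.      0.0005] w 0.0387
```

>>> carry_out(
  moves=[
    [0,0.003,0.004,0,-1],
    [0,0.003,0.004,0,-1],
    [0,0.003,0.004,0,-1],
  ],
)

```text
clock: 20.15
eef_pos: [0.5394, 0.0169, 0.0414]
tool_rot: [0.733, 0.68, 0.0, 0.0]
ft_force: [0.9, 0.0, -4.1]
grip_width: 0.0392
```

```bash
python3 -c "
from h import *
st()"
```

```text
t 20.15 jig xy mm [-4.527e+01 -2.000e-02] blk x -0.3 z 41.35 Fjig [0.91 0.08] Fz -4.13 T [ 0.11 -0.06  0.02] yawerr 0.0002 tilt [0.     0.0002] w 0.0392
```

Essentially on the bed, no side load. Open and rise clear.

>>> carry_out(
  moves=[
    [0,0,0.002,0,-0.05],
    [0,0,0.002,0,0.1],
    [0,0,0.002,0,0.3],
    [0,0,0.002,0,0.6],
    [0,0,0.002,0,1],
    [0,0,0.002,0,1],
    [0,0,0.002,0,1],
    [0,0,0.002,0,1],
    [0,0,0.002,0,1],
    [0,0,0.002,0,1],
  ],
)

```text
clock: 21.15
eef_pos: [0.5392, 0.0169, 0.0412]
tool_rot: [0.733, 0.68, -0.0, -0.0]
ft_force: [0.4, -0.8, -0.2]
grip_width: 0.0854
```

```bash
python3 -c "
from h import *
st()"
```

```text
t 21.15 jig xy mm [-4.54e+01 -3.00e-02] blk x -0.4 z 41.19 Fjig [ 0.45 -0.72] Fz -0.22 T [0.04 0.01 0.02] yawerr 0.0002 tilt [-0. -0.] w 0.0854
```

>>> carry_out(
  moves=[
    [0,0,-0.1,0,1],
    [0,0,-0.3,0,1],
    [0,0,-0.6,0,1],
    [0,0,-1,0,1],
    [0,0,-1,0,1],
  ],
)

```text
clock: 21.65
eef_pos: [0.5433, 0.017, 0.1478]
tool_rot: [0.733, 0.68, 0.004, 0.004]
ft_force: [0.4, 0.7, -0.4]
grip_width: 0.0856
```

>>> carry_out(
  moves=[
    [0,-0.4,-0.3,0,1],
    [0,-0.8,-0.6,0,1],
    [0,-1,-0.8,0,1],
    [0,-1,-0.8,0,1],
  ],
)

```text
clock: 22.05
eef_pos: [0.4388, 0.0246, 0.2243]
tool_rot: [0.733, 0.68, 0.002, 0.002]
ft_force: [0.6, -0.1, -0.2]
grip_width: 0.0855
```

>>> carry_out(
  moves=[
    [-0.5,-0.2,0,0,1],
    [-1,-0.4,0,0,1],
    [-1,-0.4,0,0,1],
  ],
)

```text
clock: 22.35
eef_pos: [0.3903, -0.0753, 0.2207]
tool_rot: [0.735, 0.678, -0.001, 0.0]
ft_force: [-0.2, -0.3, 0.5]
grip_width: 0.0853
```

Run:
```python
from h import *
im=imaging.camera("scene")[:,:,::-1]; t=imaging.camera("top")[:,:,::-1]
cv2.imwrite("pics/scene9f.png",im);cv2.imwrite("pics/top9f.png",t)
cv2.imwrite("pics/s9.png",cv2.resize(im[115:165,235:315],None,fx=9,fy=9,interpolation=cv2.INTER_CUBIC))
cv2.imwrite("pics/t9.png",cv2.resize(t[118:222,145:215],None,fx=5.5,fy=5.5,interpolation=cv2.INTER_CUBIC))
st()
```

```text
t 22.45 jig xy mm [-185.42 -101.34] blk x -140.4 z 220.84 Fjig [0.69 0.53] Fz -0.35 T [-0.  0. -0.] yawerr -0.0034 tilt [0.0002 0.    ] w 0.0854
```

View pics/s9.png

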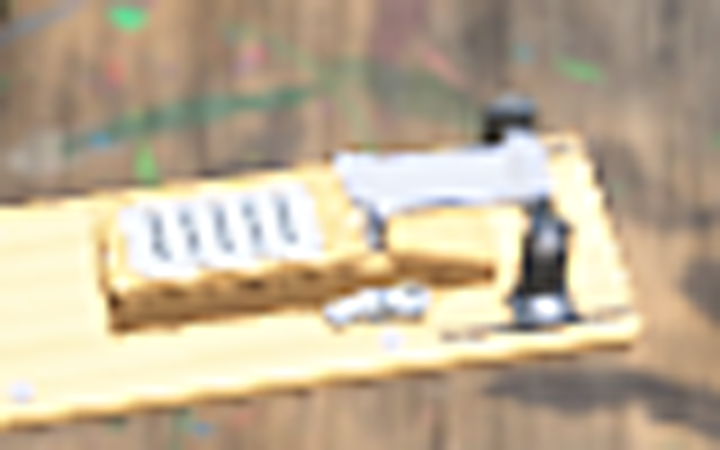

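View pics/t9.png

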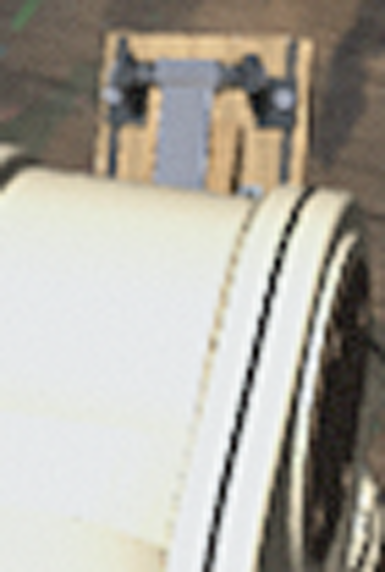

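View pics/top9f.png

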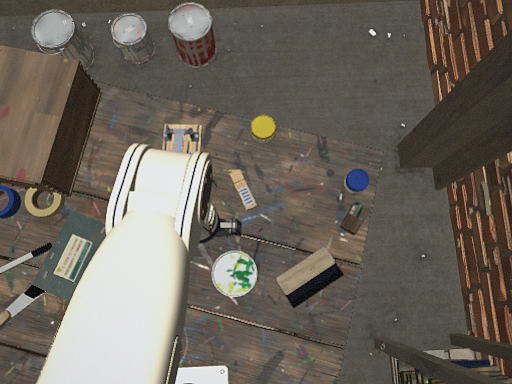

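```bash
python3 -c "
from h import *
print(order.job_done())"
```

```text
the job is handed in; nothing more can be done
None
```

The block is loaded in the jig with the arm's foot down in its groove. I handed it in at about 22.5 s; no verdict was reported.

**What I did:** I picked the larger of the two look-alike blocks, which measured about 40 mm wide and 150 mm long, and gripped it near its plain end. I set it on the bed on the jig's centre line and slid it in by feel until the foot dropped. Then I backed off the push, let go and moved the hand clear.

**Last checks:**
- **Foot:** the last scene picture shows the arm back near its resting height with its foot in the groove. I judged this by eye at about 0.06–0.08 rad.
- **Block position:** the hand's position puts the block's origin at about x = 0 in the jig's frame. It was within 0.1 mm of the centre line and under 0.001 rad off direction.
- **Lying flat:** it was lowered to within about 0.3 mm of the bed before release, and it looks flat in the picture.
- **Other things:** both pots, the squeegee and the small timber block look unmoved in the last overhead picture. The hand is well clear.

**Doubts and disagreements:**
- **Push force:** the highest push I read at the hand was 14.0 N, on the wedge, with about 13 N downward. I saw it only at the end of each move, so a higher value in between is possible.
- **Extra downforce:** I pressed down more than intended several times and had to raise the hand to ease it.
- **False drop:** around x = −3 mm the hand felt a pull forward that I took for the drop. The picture showed the foot still on top, so I went on about 3 mm until it really fell.
- **Overhead view:** the robot's arm covered most of the jig in the last overhead picture, so the final check of the block rests on the scene view and the hand's position.

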